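Plug in the test pin and hold the heat-lamp lever in the green

ROBOT

A 6-joint arm with a two-finger parallel gripper is mounted at the origin on the work surface. World frame = base frame: x ahead of the robot, y to its left, z up, the work surface at z = 0. Lengths are in mm, angles in rad, forces in N, time in s.
With the tool pointing down it reaches from about 375 to 975 mm from the base axis. Payload 3.8 kg.
Tool frame: the origin (TCP) lies midway between the tips of the shut fingers; the grasp point (between the pads) lies 19 mm behind it; z points along the fingers, y is the line along which they close (so a half turn about z gives the same grasp; the last joint's range is limited). The gripper opens to 85 mm and grips with 20 to 120 N. Pads are 22 mm wide; open, the fingers measure 114 mm over their backs; the gripper's body (76 mm by 85 mm) begins 54 mm behind the grasp point. The pads swing forward as they close: fully open they stand 13 mm farther back than shut.
Start: joints at [1.257, 0.264, 1.604, -0, 1.274, -0.037], TCP at [184.461, 649.301, 231.28] pointing down, gripper open.
Joint ranges: [-2.63, 2.63], [-0.94, 2.18], [0.31, 2.57], [-1.31, 4.45], [0, 2.66], [-2.55, 2.55]. Speed limits (rad/s): [2.57, 2.57, 3.14, 3.14, 3.14, 3.14].

INTERFACE

Orientations are given as [roll, pitch, yaw] about the fixed x, y, z axes, in that order (R = Rz(yaw) Ry(pitch) Rx(roll)).
In Python, from cell import read_state, optics, bot gives the robot as it stands.
- The arm moves only by the shell command python3 -m creep 'ROWS' [OPENING] [FORCE]. ROWS is JSON, a list that holds one entry, the list of rows, each a list of 4 numbers: the shift along the tool's x, y, z in mm, then the turn about the tool's z in rad. In form: [[[tx, ty, tz, yaw], ...]]. A call has exactly 8 rows; each row shifts and turns the commanded pose from where the row before left it, along the tool's axes as they then stand; what a row does not reach is not made up. A row lasts 1/12 s, in which the tool goes at most 41.7 mm and 7.16 degrees, less where a joint would pass 70% of its speed; a pose out of reach is approached as far as the arm can. A call with a gripper value outside its range is refused whole. OPENING is the finger opening in mm, from 0 to 85.4, set as the call begins (- or left out, the last holds). The fingers move at their own pace and stop on an object; FORCE is the grip in N (left out, the last holds). Time passes only in rows, so rows that do not move let the fingers close, or fill a call up. It gives the time, the measured TCP pose, the force, the opening and the grip force at its end, in the units of the state.
- read_state(): the state, without advancing time (a new reading comes with each control period).
- optics.read_camera(name): name is "scene" or "top"; returns the picture (400x640x3 uint8, red, green, blue); there is no depth.
- optics.calibration(name): a dict with "fx", "fy", "cx", "cy" (pixels), "extrinsics" (4x4, takes a point from camera to world coordinates). Camera axes: x right, y down, z forward; pixel columns grow to the right and rows downward; lengths in mm; the calibration is good to about 2 mm. A picture is of the moment at which its call begins. calibration takes no time and is no camera call.
- bot.finish_job(): hands the job in; it is judged then, once.
The state is a dict: "t": time; "qpos": joint angles; "qvel": joint speeds; "tau": joint torques, N m; "position": TCP position; "eef_rot": TCP orientation; "force": force on the tool from outside, world axes, zero at the start; "wrist_torque": the same for the moment, N m; "finger_gap": opening from 0.0 (shut) to 1.0 (fully open); "grasp_force": force on a finger pad.
Only numpy, scipy, OpenCV 4.12 (cv2) and the standard library are available. Lean on these libraries where they do the work, as an engineer would, in place of code of your own. Each camera call takes 0.05 s, during which the arm holds its last target. There are 200 camera calls.

TASK

Test the vivarium's heat-lamp controller: take the steel test pin by its green grip from its wooden stand, push it fully home and upright into the brass-ringed terminal of the white controller, and let go of it. Then, with the fingers, press the red pad of the spring-loaded hold-to-run lever about halfway down, so that its pointer stands in the green band and never goes down into the red one, keep it there for at least three seconds, and finish while still holding it there. Leave the ramekin, jar, scoop and tongs alone.

Things in the scene. Friction and masses are not known exactly. Their poses are not given: they have to be found in the camera images.
- controller: White plastic lamp controller fixed to the pine top, 150 (its x) x 190 (its y) x 50 mm high; origin centred on its underside, z up. Terminal in a black block, 60 mm high, on its +y side; lever on its -y side, arm running from its hinge to -x. Beside the lever (22 mm towards -y) stands the pointer's scale of small blocks: white on top, green in the middle, red at the bottom.
- terminal (a point): Centre of the mouth of the brass-ringed terminal, on the flat top of the black block, at (0, 65, 60) mm in the controller's frame. Round vertical hole 10.5 mm wide with a 2 mm chamfer, 36 mm deep; z up out of the hole. A pin that is home has its black flange flat on the block, its tip 30 mm below this point.
- pin: Loose test pin, about 45 g, upright in the stand: steel pin 8 mm wide, 30 mm long with tapered foot; above it a round black flange 22 mm wide, 4 mm thick; above that a green grip 26 (its x) x 16 (its y) x 44 mm high. Origin at the steel tip, on the axis; z up; middle of the grip at 56 mm. At the start the tip is 15 mm above the pine top, the flange on the stand.
- pin_tip (a point): Tip (lowest point) of the steel pin, on its axis; same as the pin's origin.
- stand: Dark wooden stand fixed to the pine top, 56 x 56 x 45 mm high, origin at the centre of its underside; the pin stands in a hole 11 mm wide and 36 mm deep in the middle of its top.
- lever (a joint): Angle of the spring-loaded lever, rad: 0 up at rest, growing as it is pressed down, 0.60 at the bottom stop. Pointer in the green band 0.18 to 0.42 (middle 0.30), red from 0.48. It springs back when let go. Pushing down on the pad takes about 3 N to start, 6 N in mid green, 9 N at the bottom. Hinge axis along the controller's y at (45, -45, 60) mm in its frame.
- pad_top (a point): Centre of the upper face of the red pad on the lever's end. Pad 40 (along the lever) x 42 x 10 mm thick; pad centre 90 mm from the hinge. At rest the centre is 107 mm above the pine top at the controller's x -32, y -45 mm, and it leans 0.30 rad, robot-side edge higher. In mid green it is level, centre at x -42, y -45 mm, upper face 87 mm above the pine top.
- ramekin: White ceramic ramekin, 80 mm wide, 45 mm high, loose, origin under its centre; leave alone.
- jar: Whitish translucent supplement jar with red lid, 64 mm wide, 95 mm high, loose, origin under its centre; leave alone.
- scoop: Green plastic scoop lying down, 148 mm long, 48 mm wide, 30 mm high, loose, origin between its handle and bowl, handle towards its -x; leave alone.
- tongs: Stainless steel tongs lying flat, 215 mm long along their x, 46 mm wide, 18 mm high, loose, origin under the middle; leave alone.
There are look-alikes about, which are no part of the job. What is shaped like the pin but pink or purple is not meant.

How it is judged (in metres and radians):
On the way, in this order (a step that is already met when the one before it is completed fails the run):
1. the pin is fully home and upright in the terminal, and let go (z of pin_tip in the frame of terminal below -0.026 m and horizontal distance between pin_tip and terminal below 0.004 m and angle between the z axis of pin and the z axis of terminal, either way round below 0.12 rad and contact force between the fingers and pin below 0.2 N), for 0.2 s.
2. the fingers press the pad and keep the lever in the green band for about three seconds (all of step 1 and value of joint lever between 0.18 and 0.42 rad and contact force between the fingers and lever above 1 N), for 2.8 s.
At the end, for the whole second after the job is handed in: Still holding: the fingers press the red pad with more than 1 N and the lever stands in the green band, between 0.18 and 0.42 rad. The pin is home in the terminal (tip at least 26 mm deep, within 4 mm of the axis, within 0.12 rad of upright) and not touched by the fingers (all of step 2); the arm keeps its last pose, push and grip.
It fails at once if the lever is pressed down into the red band (value of joint lever above 0.49 rad).
It fails at once if the white ramekin is shoved or tipped (distance of ramekin from where it was at the start of the episode above 0.03 m or angle between ramekin's own z axis and vertical above 0.3 rad).
It fails at once if the supplement jar is shoved or tipped (distance of jar from where it was at the start of the episode above 0.03 m or angle between jar's own z axis and vertical above 0.3 rad).
It fails at once if the green scoop is shoved or tipped (distance of scoop from where it was at the start of the episode above 0.03 m or angle between scoop's own z axis and vertical above 0.3 rad).
It fails at once if the tongs is shoved or tipped (distance of tongs from where it was at the start of the episode above 0.03 m or angle between tongs's own z axis and vertical above 0.3 rad).
It also fails if it takes over 59 s, if anything falls off the work surface, if the arm or the gripper's body presses on something with over 40 N, if the wrist force passes 120 N, or if a joint passes its speed limit or range.

## Working session

There is one attempt and no reset: what is moved stays moved. The work goes in short steps, Python scripts to look and compute and a shell command to move; the robot and the scene stay as the last step left them, time stands still between calls to the robot, and variables do not carry over. Pictures are saved under pics/ and viewed, at most 10 in all, crops included, and the job is handed in when it is done.

```bash
mkdir -p pics; ls; python3 - <<'E'
from cell import read_state, optics, bot
import cv2,numpy as np
for n in ("scene","top"):
    im=optics.read_camera(n); cv2.imwrite(f"pics/{n}0.png",im[:,:,::-1])
    c=optics.calibration(n); print(n,c["fx"],c["fy"],c["cx"],c["cy"]);print(np.round(c["extrinsics"],3))
s=read_state();print(s)
E
```

```text
pics
scene 419.3867463859969 419.3867463859969 310.47008673987386 198.29608523710786
[[-8.130000e-01  3.870000e-01 -4.350000e-01  1.183883e+03]
 [ 5.820000e-01  5.410000e-01 -6.070000e-01  7.791830e+02]
 [ 1.000000e-03 -7.470000e-01 -6.650000e-01  9.614010e+02]
 [ 0.000000e+00  0.000000e+00  0.000000e+00  1.000000e+00]]
top 378.92333011753067 378.92333011753067 318.3619938325903 196.99984728991646
[[ 2.000000e-03 -9.880000e-01  1.570000e-01  4.248910e+02]
 [-1.000000e+00  1.000000e-03  1.700000e-02 -2.251700e+01]
 [-1.700000e-02 -1.570000e-01 -9.870000e-01  1.161141e+03]
 [ 0.000000e+00  0.000000e+00  0.000000e+00  1.000000e+00]]
{'t': 0.1, 'qpos': array([ 1.25709598e+00,  2.64720876e-01,  1.60525872e+00,  1.17205739e-06,
        1.27371026e+00, -3.68747029e-02]), 'qvel': array([-0.00115803, -0.00128826, -0.00348278, -0.00056074, -0.0010087 ,
       -0.00121621]), 'tau': array([ 1.12432928e-03, -5.16706860e+01, -3.68587482e+01, -7.60428111e-05,
        6.19782062e-03,  3.10050405e-05]), 'position': array([184.25663621, 648.66371279, 230.04601998]), 'eef_rot': array([-3.13949691e+00, -7.84355299e-05,  2.86476658e+00]), 'force': array([0.35973019, 0.16753236, 0.40724286]), 'wrist_torque': array([ 0.0576308 , -0.04043547, -0.03261144]), 'grasp_force': 0.0, 'finger_gap': 0.9998307291843855}
```

View pics/scene0.png

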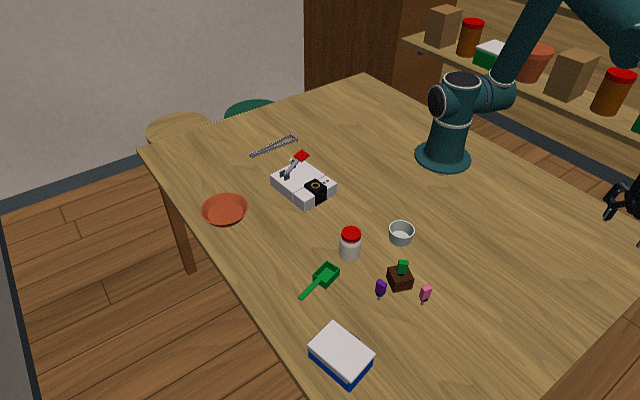

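View pics/top0.png

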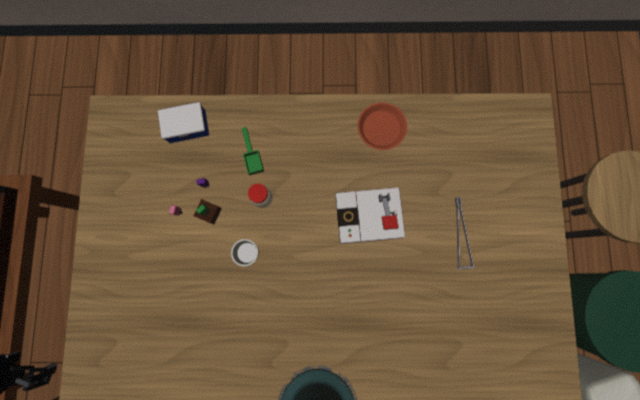

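Scene view: the green pin is at (403,267) on the dark stand, with the controller at (303,185), brass ring at (316,186) and red pad at (302,155). Top view: pin at (202,210), ring at (348,216), pad at (390,223), ramekin at (245,253), jar at (259,195). Next I'll measure these by colour.

```bash
cat > h.py <<'E'
import cv2,numpy as np
from cell import read_state, optics, bot
def ray(n,uv):
    c=optics.calibration(n);E=np.array(c["extrinsics"])
    d=E[:3,:3]@np.array([(uv[0]-c["cx"])/c["fx"],(uv[1]-c["cy"])/c["fy"],1]);return E[:3,3],d
def onz(n,uv,z):
    o,d=ray(n,uv);return o+d*(z-o[2])/d[2]
def proj(n,p):
    c=optics.calibration(n);E=np.array(c["extrinsics"]);q=E[:3,:3].T@(np.array(p)-E[:3,3])
    return np.array([c["fx"]*q[0]/q[2]+c["cx"],c["fy"]*q[1]/q[2]+c["cy"]])
def tri(a,b):
    A=[];B=[]
    for n,uv in (("scene",a),("top",b)):
        o,d=ray(n,uv);d=d/np.linalg.norm(d);P=np.eye(3)-np.outer(d,d);A.append(P);B.append(P@o)
    x=np.linalg.lstsq(np.vstack(A),np.hstack(B),rcond=None)[0]
    return x,[np.round(proj(n,x)-uv,2) for n,uv in (("scene",a),("top",b))]
def mask(im,lo,hi,box):
    h=cv2.cvtColor(im,cv2.COLOR_RGB2HSV);m=cv2.inRange(h,lo,hi);z=np.zeros_like(m);x0,y0,x1,y1=box;z[y0:y1,x0:x1]=m[y0:y1,x0:x1];return z
def blob(m):
    n,l,s,c=cv2.connectedComponentsWithStats(m)
    if n<2: return None
    i=1+np.argmax(s[1:,4]);cnt=cv2.findContours((l==i).astype(np.uint8),0,1)[0][0]
    return c[i],s[i,4],cv2.minAreaRect(cnt),l==i
def crop(im,box,k):
    x0,y0,x1,y1=box;return cv2.resize(im[y0:y1,x0:x1,::-1],None,fx=k,fy=k,interpolation=cv2.INTER_CUBIC)
E
python3 - <<'E'
from h import *
S=cv2.imread("pics/scene0.png")[:,:,::-1].copy();T=cv2.imread("pics/top0.png")[:,:,::-1].copy()
G=((50,120,40),(80,255,255))
for n,im,b in(("scene",S,(385,250,420,300)),("top",T,(185,195,225,225))):
    r=blob(mask(im,*G,b));print(n,"green",r[:3])
r=blob(mask(T,(0,0,0),(25,255,80),(185,195,225,228)));print("stand",r[:3])
r=blob(mask(T,(0,0,135),(180,60,255),(325,180,412,250)));print("ctrl",r[:3])
cnt=cv2.findContours(r[3].astype(np.uint8),0,1)[0][0]
for n,im,b in(("scene",S,(295,170,335,210)),("top",T,(330,200,362,232))):
    r=blob(mask(im,(12,100,60),(35,255,255),b));print(n,"ring",r and r[:3])
for n,im,b in(("scene",S,(285,145,315,165)),("top",T,(375,205,405,235))):
    m=mask(im,(0,150,60),(8,255,255),b)|mask(im,(172,150,60),(180,255,255),b);r=blob(m);print(n,"pad",r[:3])
a=crop(T,(170,175,280,270),3.6);b=crop(T,(325,180,415,250),4.4)
c=crop(S,(370,240,445,310),4);d=crop(S,(260,140,345,215),4)
o=np.zeros((600,800,3),np.uint8)
for i,(y,x) in zip((a,b,c,d),((0,0),(0,400),(315,0),(310,400))):
    i=i[:600-y,:800-x];
    h=min(i.shape[0],600-y);o[y:y+h,x:x+i.shape[1]]=i[:h]
cv2.imwrite("pics/c1.png",o)
E
```

```text
scene green (array([402.05970149, 266.67164179]), np.int32(134), ((402.0, 266.5), (13.0, 10.0), 90.0))
top green (array([200.61702128, 208.76595745]), np.int32(47), ((200.50003051757812, 209.0), (4.949747085571289, 9.192388534545898), 45.0))
stand (array([209.13870968, 212.2516129 ]), np.int32(310), ((207.47048950195312, 211.42459106445312), (22.617631912231445, 18.380403518676758), 23.629379272460938))
ctrl (array([370.47802875, 214.26858316]), np.int32(2435), ((370.013916015625, 214.64382934570312), (50.98760986328125, 64.5051040649414), 84.47245788574219))
scene ring (array([325.84771574, 204.43147208]), np.int32(197), ((322.0, 202.0), (14.0, 24.0), 90.0))
top ring (array([333.16593886, 216.78165939]), np.int32(229), ((334.0, 215.5), (31.0, 8.0), 90.0))
scene pad (array([301.02777778, 155.03703704]), np.int32(108), ((301.0, 155.00001525878906), (9.899495124816895, 11.31370735168457), 45.0))
top pad (array([389.64848485, 221.77575758]), np.int32(165), ((389.5540466308594, 221.82431030273438), (12.329923629760742, 13.645115852355957), 80.53767395019531))
```

View pics/c1.png

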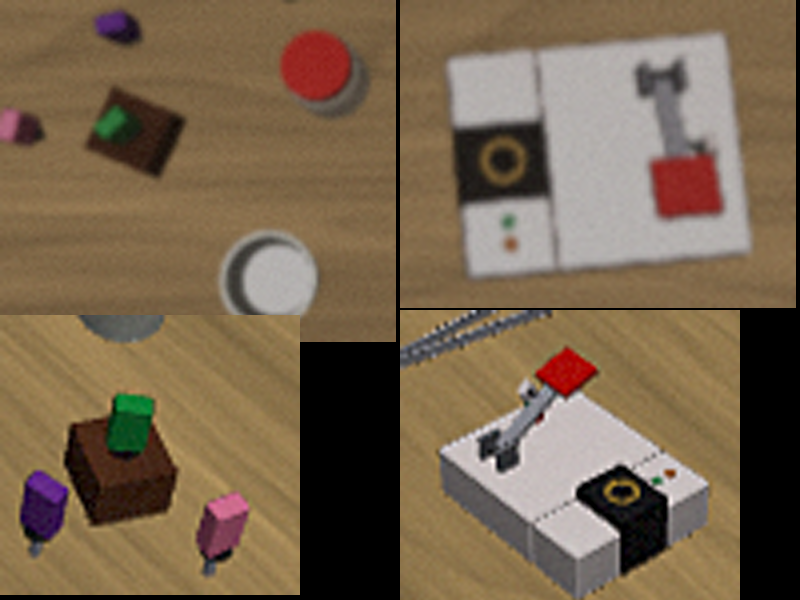

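The crop shows the green pin standing in the stand, the brass ring at about (348.3,216.4) in top and (315.5,185.2) in scene, and the pad tilted towards the robot. The controller's +x points away from the robot, with a small yaw.

```bash
python3 - <<'E'
from h import *
np.set_printoptions(precision=1,suppress=True)
S=cv2.imread("pics/scene0.png")[:,:,::-1].copy();T=cv2.imread("pics/top0.png")[:,:,::-1].copy()
print("terminal tri",tri((315.5,185.2),(348.3,216.4)), onz("top",(348.3,216.4),60),onz("scene",(315.5,185.2),60))
# stand top corners from crop
c=np.array([(115,88),(186,120),(160,177),(87,145)])/3.6+(170,175)
P=np.array([onz("top",u,45)[:2] for u in c]);print("stand",P.mean(0),cv2.minAreaRect(P.astype(np.float32)))
c=np.array([(118,396),(154,396),(152,411),(112,409)])/4.+(370,240-315/4)
P=np.array([onz("scene",u,93)[:2] for u in c]);print("grip",P,P.mean(0),cv2.minAreaRect(P.astype(np.float32)))
c=np.array([(95,127),(112,107),(134,113),(118,133)])/3.6+(170,175)
P=np.array([onz("top",u,93)[:2] for u in c]);print("griptop",P,P.mean(0),cv2.minAreaRect(P.astype(np.float32)))
# controller outline at top (bright)
c=np.array([(447,60),(725,35),(750,252),(470,277)])-(400,0);c=c/4.4+(325,180)
P=np.array([onz("top",u,50)[:2] for u in c]);print("ctrl",P,P.mean(0),cv2.minAreaRect(P.astype(np.float32)))
print("pad",tri((301,155),(389.6,221.8)))
# red pad top
print("ramekin",onz("top",(245,253),45),"jar",onz("top",(258,193),95))
E
```

```text
terminal tri (array([541.9, -89.7,  58.6]), [array([-0.4, -0.1]), array([-0.3,  0.4])]) [542.8 -90.6  60. ] [542.  -87.2  60. ]
stand [558.3 325.8] ((558.166259765625, 325.5643310546875), (67.29151153564453, 52.0418815612793), 66.33921813964844)
grip [[567.  327.3]
 [547.4 341.3]
 [557.8 349.6]
 [578.1 333. ]] [562.6 337.8] ((562.7609252929688, 337.1634216308594), (13.011906623840332, 29.017616271972656), 50.75468826293945)
griptop [[556.9 344.5]
 [572.9 331.7]
 [568.1 313.9]
 [552.1 325.9]] [562.5 329. ] ((562.482421875, 329.1907958984375), (17.741893768310547, 27.272371292114258), 53.146183013916016)
ctrl [[ 611.8  -54.4]
 [ 628.7 -242.1]
 [ 482.9 -253.9]
 [ 466.3  -68.9]] [ 547.4 -154.8] ((547.4306640625, -154.82040405273438), (146.3172149658203, 188.37867736816406), 5.145793914794922)
pad (array([ 522.1, -201.4,  108.8]), [array([-0.2, -0. ]), array([-0.1,  0.2])])
ramekin [437.  211.4  45. ] jar [606.4 169.   95. ]
```

```bash
cat >> h.py <<'E'
def to(x,y,z,yawdeg=None):
    """shift in present tool axes, and turn about tool z (mod half turn), to reach the goal"""
    from scipy.spatial.transform import Rotation as R
    s=read_state();M=R.from_euler("xyz",s["eef_rot"]).as_matrix()
    d=M.T@(np.array([x,y,z])-s["position"]);t=0
    if yawdeg is not None: t=-((np.radians(yawdeg)-s["eef_rot"][2]+np.pi/2)%np.pi-np.pi/2)
    print("t",round(s["t"],2),"pos",s["position"].round(1),"rot",s["eef_rot"].round(3),"q6",s["qpos"][5].round(2),"F",s["force"].round(1),"gap",round(s["finger_gap"]*85.4,1),"gf",round(s["grasp_force"],1),"shift",d.round(1),"turn",round(t,3))
E
python3 -c "
from h import *
to(561,331,180,143)"
python3 -m creep '[[[-28,-12.7,0,0],[-28,-12.7,0,0],[-28,-12.7,0,0],[-28,-12.7,0,0],[-28,-12.7,0,0],[-28,-12.7,0,0],[-28,-12.7,0,0],[-28,-12.7,0,0]]]' 60 40
python3 -m creep '[[[-28,-12.7,6,0],[-28,-12.7,6,0],[-28,-12.7,6,0],[-28,-12.7,6,0],[-28,-12.7,6,0.09],[-28,-12.7,6,0.09],[-28,-12.7,6,0.09],[-28,-12.7,6,0.09]]]'
python3 -c "
from h import *
to(561,331,180,143)"
```

```text
t 0.1 pos [184.3 648.7 230. ] rot [-3.139 -0.     2.865] q6 -0.04 F [0.4 0.2 0.4] gap 85.4 gf 0.0 shift [-449.2 -202.5   50.4] turn 0.369
t: 0.77
position: [372.9, 489.0, 230.7]
eef_rot: [-3.141, -0.0, 2.865]
force: [-0.1, 0.2, 0.2]
finger_gap: 0.697
grasp_force: 0.0
t: 1.43
position: [548.8, 318.8, 182.4]
eef_rot: [-3.141, -0.0, 2.5]
force: [0.3, 0.0, -0.6]
finger_gap: 0.7
grasp_force: 0.0
t 1.43 pos [548.8 318.8 182.4] rot [-3.141 -0.     2.5  ] q6 -0.44 F [ 0.3  0.  -0.6] gap 59.8 gf 0.0 shift [-2.5 17.1  2.4] turn 0.005
```

```bash
python3 -m creep '[[[-1,6,12,0],[-1,6,12,0],[0,5,12,0],[0,0,12,0],[0,0,12,0],[0,0,12,0],[0,0,0,0],[0,0,0,0]]]'
python3 - <<'E'
from h import *
S=optics.read_camera("scene");T=optics.read_camera("top")
to(561,331,58,143)
p=read_state()["position"];print(proj("scene",p),proj("top",p))
a=crop(S,(350,215,450,315),4);b=crop(T,(150,165,250,265),4)
cv2.imwrite("pics/c2.png",np.hstack([a,b]))
r=blob(mask(S,(50,120,40),(80,255,255),(385,250,420,300)));print(r[:3])
E
```

```text
t: 2.1
position: [558.2, 332.5, 109.7]
eef_rot: [-3.139, -0.001, 2.506]
force: [-0.1, 0.0, 0.7]
finger_gap: 0.7
grasp_force: 0.0
t 2.2 pos [559.8 332.9 111.8] rot [3.141 0.    2.505] q6 -0.44 F [ 0.1  0.4 -0.5] gap 60.3 gf 0.0 shift [-2.1 -0.8 53.8] turn 0.01
[403.97906766 255.72873004] [198.30335111 208.44386626]
(array([401.21296296, 267.55555556]), np.int32(108), ((402.0, 266.5), (13.0, 10.0), 90.0))
```

View pics/c2.png

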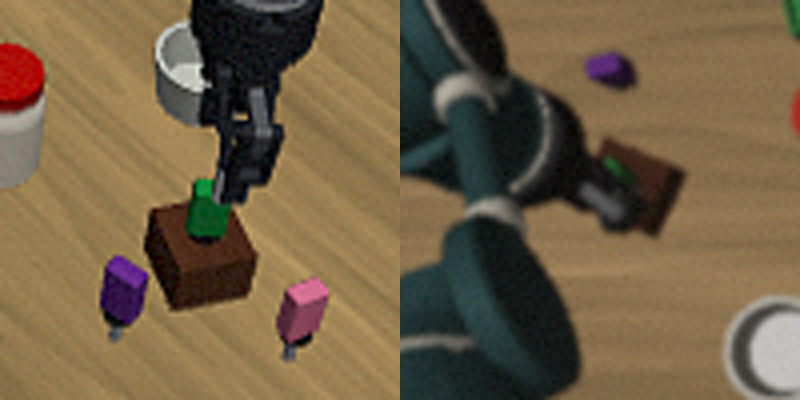

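The scene crop shows the near finger about 1.6 px to the right of the grip, and otherwise lined up. I'll shift about -4 mm in tool x, descend and grip.

```bash
python3 -m creep '[[[-2,-0.6,0,0],[-2,0,10,0],[0,0,10,0],[0,0,10,0],[0,0,10,0],[0,0,10,0],[0,0,4,0],[0,0,0,0]]]'
python3 -m creep '[[[0,0,0,0],[0,0,0,0],[0,0,0,0],[0,0,0,0],[0,0,0,0],[0,0,0,0],[0,0,0,0],[0,0,0,0]]]' 0 30
python3 -c "
from h import *
to(561,331,58,143);print(read_state()['wrist_torque'])"
```

```text
t: 2.87
position: [561.0, 328.8, 54.8]
eef_rot: [-3.138, -0.002, 2.505]
force: [-0.2, 0.2, 0.4]
finger_gap: 0.7
grasp_force: 0.0
t: 3.53
position: [563.5, 330.5, 58.3]
eef_rot: [3.139, 0.001, 2.505]
force: [1.9, 3.0, 2.5]
finger_gap: 0.184
grasp_force: 29.9
t 3.53 pos [563.5 330.5  58.3] rot [3.139e+00 1.000e-03 2.505e+00] q6 -0.44 F [1.9 3.  2.5] gap 15.7 gf 29.9 shift [ 2.3 -1.1  0.3] turn 0.009
[ 0.7421829  -0.33654747  0.02379855]
```

```bash
python3 -m creep '[[[0,0.5,-3,0],[0,0,-12,0],[0,0,-14,0],[0,0,-16,0],[0,0,-16,0],[0,0,-16,0],[0,0,-16,0],[0,0,-12,0]]]' 0 60
python3 -c "
from h import *
to(542,-90,150)"
```

```text
t: 4.2
position: [562.3, 329.1, 163.0]
eef_rot: [-3.14, 0.0, 2.505]
force: [0.1, -0.0, -0.9]
finger_gap: 0.18
grasp_force: 62.5
t 4.2 pos [562.3 329.1 163. ] rot [-3.14   0.     2.505] q6 -0.44 F [ 0.1 -0.  -0.9] gap 15.3 gf 62.5 shift [-232.9 -349.    13.7] turn 0
```

```bash
python3 -m creep '[[[-8,-12,0,0],[-14,-21,0,0],[-16,-24,0,0],[-16,-24,0,0],[-16,-24,0,0],[-16,-24,0,0],[-16,-24,0,0],[-16,-24,0,0]]]'
python3 -m creep '[[[-16,-24,0,0],[-16,-24,0,0],[-16,-24,0,0],[-16,-24,0,0],[-16,-24,0,0],[-16,-24,0,0],[-12,-18,0,0],[-6.9,-10,0,0]]]'
python3 -m creep '[[[0,0,5,0],[0,0,5,0],[0,0,5,0],[0,0,5,0],[0,0,5,0],[0,0,5,0],[0,0,0,0],[0,0,0,0]]]'
python3 - <<'E'
from h import *
S=optics.read_camera("scene");T=optics.read_camera("top")
to(542,-90,110)
p=read_state()["position"];print(proj("scene",p),proj("top",p),proj("scene",p-[0,0,43]),proj("top",p-[0,0,43]))
a=crop(S,(265,120,365,220),4);b=crop(T,(300,165,400,265),4)
cv2.imwrite("pics/c3.png",np.hstack([a,b]))
E
```

```text
t: 4.87
position: [550.5, 114.8, 160.7]
eef_rot: [-3.139, -0.002, 2.505]
force: [0.3, 0.2, 0.2]
finger_gap: 0.181
grasp_force: 62.5
t: 5.53
position: [540.3, -92.1, 160.8]
eef_rot: [-3.139, -0.002, 2.503]
force: [0.4, -0.7, -1.1]
finger_gap: 0.179
grasp_force: 62.5
t: 6.2
position: [542.2, -88.5, 131.7]
eef_rot: [-3.141, -0.001, 2.506]
force: [-0.2, 0.2, -0.2]
finger_gap: 0.178
grasp_force: 62.5
t 6.3 pos [542.8 -88.9 132.5] rot [3.141 0.    2.505] q6 -1.14 F [-0.1 -0.3 -0.6] gap 14.9 gf 62.5 shift [-0.  -1.4 22.5] turn 0
[315.19710012 167.81842721] [349.29983574 213.59081841] [315.08684895 178.16591239] [348.34044373 215.31726083]
```

View pics/c3.png

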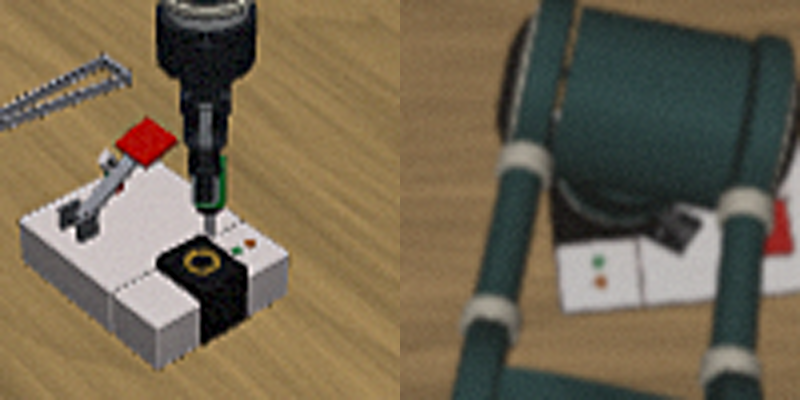

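The scene crop shows the steel tip at about (210,238), right of the ring centre at (202,261). The top view is blocked by the arm. I'll take a tighter crop.

```bash
python3 - <<'E'
from h import *
ims=[optics.read_camera("scene").astype(np.float32) for _ in range(4)]
S=np.mean(ims,0).astype(np.uint8)
cv2.imwrite("pics/S3.png",S[:,:,::-1])
p=read_state()["position"];print(p.round(1),proj("scene",p-[0,0,43]),proj("scene",[p[0],p[1],60]),proj("scene",[p[0]+10,p[1],60]),proj("scene",[p[0],p[1]+10,60]))
c=crop(S,(297,155,337,205),12);
for i in range(0,50,5): cv2.line(c,(0,i*12),(6 if i%10 else 14,i*12),(0,255,255),1)
for i in range(0,40,5): cv2.line(c,(i*12,0),(i*12,6 if i%10 else 14),(0,255,255),1)
cv2.imwrite("pics/c4.png",c)
E
```

```text
[542.8 -89.2 132.7] [315.02494315 178.07453613] [314.95226094 184.97900108] [312.53214417 186.09454984] [316.71599518 186.54334682]
```

View pics/c4.png

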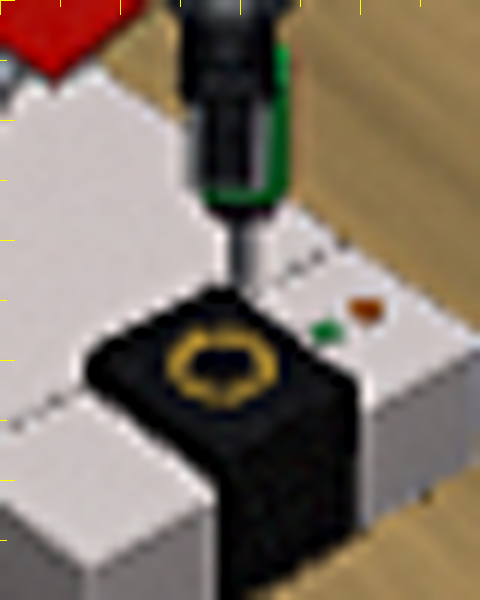

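The ring centre is at about (315.0,185.0) and the steel pin axis at 316.5, so I need about -4.8 mm in tool x and roughly +0.7 mm in tool y. I'll lower until the tip is just above the mouth and look again.

```bash
python3 -m creep '[[[-2.4,0.7,0,0],[-2.4,0,5,0],[0,0,5,0],[0,0,5,0],[0,0,5,0],[0,0,5,0],[0,0,0,0],[0,0,0,0]]]'
python3 - <<'E'
from h import *
ims=[optics.read_camera("scene").astype(np.float32) for _ in range(4)]
S=np.mean(ims,0).astype(np.uint8)
p=read_state()["position"];print(read_state()["force"],p.round(1),proj("scene",p-[0,0,43]),proj("scene",[p[0],p[1],60]))
c=crop(S,(297,155,337,205),12);
for i in range(0,50,5): cv2.line(c,(0,i*12),(6 if i%10 else 14,i*12),(0,255,255),1)
cv2.imwrite("pics/c5.png",c)
E
```

```text
t: 7.17
position: [546.2, -91.3, 106.5]
eef_rot: [-3.141, -0.001, 2.505]
force: [0.3, -0.4, 0.2]
finger_gap: 0.175
grasp_force: 62.5
[-0.45232723 -0.69869645 -0.82992193] [547.1 -91.5 107.7] [313.52145852 184.02697271] [313.51336827 185.0975272 ]
```

View pics/c5.png

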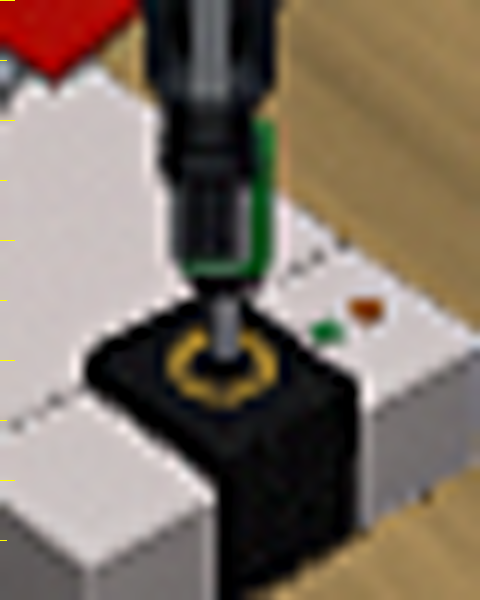

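The tip is at (227,358) over the ring centre (222,366), so it needs about -1.4 mm in tool x; the depth agrees. I'll insert slowly.

```bash
python3 -m creep '[[[-1.4,0,0,0],[0,0,1.5,0],[0,0,1.5,0],[0,0,1.5,0],[0,0,1.5,0],[0,0,1.5,0],[0,0,1.5,0],[0,0,0,0]]]'
python3 -c "
from h import *
to(547,-91,75);print(read_state()['wrist_torque'])"
```

```text
t: 8.03
position: [547.6, -92.2, 97.7]
eef_rot: [-3.141, -0.001, 2.505]
force: [0.2, 0.2, -0.5]
finger_gap: 0.177
grasp_force: 62.5
t 8.03 pos [547.6 -92.2  97.7] rot [-3.141e+00 -1.000e-03  2.505e+00] q6 -1.15 F [ 0.2  0.2 -0.5] gap 15.2 gf 62.5 shift [ 1.1  0.6 22.7] turn 0
[-8.78884106e-03  3.89861343e-03  3.65878683e-06]
```

Tip about 5 mm below the mouth without any force, so it's in the hole. Home is at TCP z of about 73.

```bash
python3 -m creep '[[[0,0,3,0],[0,0,3,0],[0,0,3,0],[0,0,3,0],[0,0,2,0],[0,0,2,0],[0,0,2,0],[0,0,0,0]]]'
python3 -c "
from h import *
to(547,-91,73);print(read_state()['wrist_torque'])"
```

```text
t: 8.7
position: [547.6, -92.2, 79.8]
eef_rot: [-3.141, -0.001, 2.505]
force: [-0.3, -0.2, -0.7]
finger_gap: 0.181
grasp_force: 62.6
t 8.7 pos [547.6 -92.2  79.8] rot [-3.141e+00 -1.000e-03  2.505e+00] q6 -1.15 F [-0.3 -0.2 -0.7] gap 15.5 gf 62.6 shift [1.2 0.6 6.8] turn 0
[-0.00202194  0.01422942  0.01410877]
```

```bash
python3 -m creep '[[[0,0,2,0],[0,0,1.5,0],[0,0,1.5,0],[0,0,1,0],[0,0,0.6,0],[0,0,0.5,0],[0,0,0.5,0],[0,0,0,0]]]'
python3 -c "
from h import *
to(547,-91,73);print(read_state()['wrist_torque'])"
```

```text
t: 9.37
position: [547.9, -92.2, 73.1]
eef_rot: [-3.141, -0.0, 2.505]
force: [-2.4, 0.9, 4.1]
finger_gap: 0.181
grasp_force: 63.2
t 9.37 pos [547.9 -92.2  73.1] rot [-3.141 -0.     2.505] q6 -1.15 F [-2.4  0.9  4.1] gap 15.5 gf 63.2 shift [1.5 0.4 0.1] turn 0
[ 0.00194807  0.47566505 -0.05127722]
```

```bash
python3 -m creep '[[[0,0,0.5,0],[0,0,0.5,0],[0,0,0,0],[0,0,0,0],[0,0,0,0],[0,0,0,0],[0,0,0,0],[0,0,0,0]]]'
python3 -m creep '[[[0,0,0,0],[0,0,0,0],[0,0,0,0],[0,0,0,0],[0,0,0,0],[0,0,0,0],[0,0,0,0],[0,0,0,0]]]' 50
python3 -m creep '[[[0,0,-4,0],[0,0,-8,0],[0,0,-12,0],[0,0,-14,0],[0,0,-14,0],[0,0,-14,0],[0,0,-12,0],[0,0,-5,0]]]'
python3 -c "
from h import *
to(509.5,-203.3,130)"
```

```text
t: 10.03
position: [547.9, -92.2, 73.0]
eef_rot: [-3.142, -0.0, 2.505]
force: [-6.0, 1.5, 9.9]
finger_gap: 0.178
grasp_force: 64.2
t: 10.7
position: [547.9, -92.2, 71.6]
eef_rot: [-3.142, -0.0, 2.505]
force: [-0.8, 1.0, 0.6]
finger_gap: 0.584
grasp_force: 0.0
t: 11.37
position: [549.7, -92.6, 158.2]
eef_rot: [3.14, 0.004, 2.505]
force: [0.4, -0.2, 0.2]
finger_gap: 0.588
grasp_force: 0.0
t 11.37 pos [549.7 -92.6 158.2] rot [3.14  0.004 2.505] q6 -1.15 F [ 0.4 -0.2  0.2] gap 50.2 gf 0.0 shift [ -33.4 -112.9   28.1] turn 0
```

```bash
python3 -m creep '[[[-3,-8,0,0],[-5,-17,0,0],[-5,-18,0,0],[-5,-18,0,0],[-5,-18,2,0],[-5,-18,6,0],[-4,-12,8,0],[-1.5,-4,7,0]]]' 0 30
python3 - <<'E'
from h import *
S=optics.read_camera("scene");T=optics.read_camera("top")
to(509.5,-203.3,110)
cv2.imwrite("pics/c6.png",np.hstack([crop(S,(265,120,365,220),4),crop(T,(310,165,410,265),4)]))
E
```

```text
t: 12.03
position: [506.4, -204.7, 130.5]
eef_rot: [-3.141, -0.001, 2.503]
force: [0.4, 0.5, -0.1]
finger_gap: 0.001
grasp_force: 0.0
t 12.13 pos [ 505.8 -203.   129.3] rot [-3.141 -0.004  2.503] q6 -1.36 F [ 0.2 -0.   0.1] gap -0.4 gf 0.0 shift [-3.2  2.  19.3] turn 0
```

View pics/c6.png

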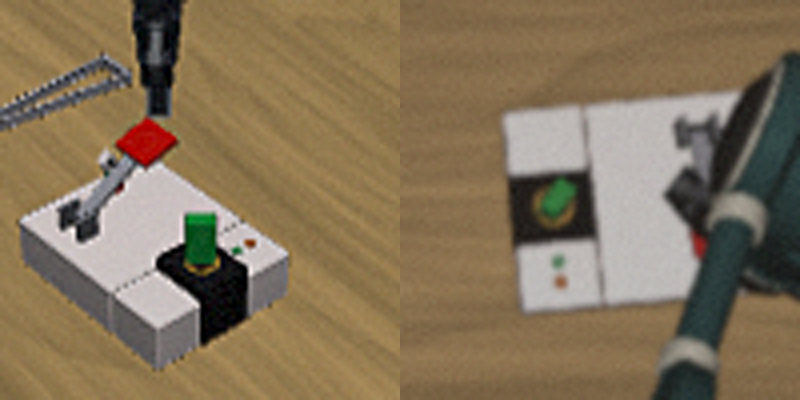

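The pin stands upright in the terminal with its flange on the block, and the closed fingers are over the robot-side part of the red pad. I'll check the pin height and descend.

```bash
python3 -m creep '[[[-2,1,2,0],[-1,1,2,0],[0,0,3,0],[0,0,3,0],[0,0,3,0],[0,0,2,0],[0,0,2,0],[0,0,0,0]]]'
python3 - <<'E'
from h import *
to(509.5,-203.3,87)
S=optics.read_camera("scene")
r=blob(mask(S,(50,120,40),(80,255,255),(305,160,325,190)));print(r[0],r[1],cv2.boundingRect(r[3].astype(np.uint8)))
for z in (64,86,108): print(z,proj("scene",(542,-90,z)))
E
```

```text
t: 12.8
position: [510.4, -202.9, 114.5]
eef_rot: [-3.141, -0.002, 2.505]
force: [-3.9, 0.1, 4.7]
finger_gap: -0.0
grasp_force: 2.3
t 12.8 pos [ 510.4 -202.9  114.5] rot [-3.141e+00 -2.000e-03  2.505e+00] q6 -1.36 F [-3.9  0.1  4.7] gap -0.0 gf 2.3 shift [ 0.5 -0.8 27.5] turn 0
[314.61538462 179.37362637] 91 (311, 174, 8, 12)
64 [315.01106692 183.83918723]
86 [315.06538003 178.72653934]
108 [315.12084957 173.50503244]
```

```bash
python3 -m creep '[[[0,0,3,0],[0,0,3,0],[0,0,3,0],[0,0,3,0],[0,0,3,0],[0,0,2,0],[0,0,2,0],[0,0,0,0]]]'
python3 -c "
from h import *
to(509.5,-203.3,88)"
```

```text
t: 13.52
position: [511.0, -203.5, 95.4]
eef_rot: [-3.141, -0.0, 2.505]
force: [-4.1, -1.1, 5.5]
finger_gap: -0.002
grasp_force: 2.7
t 13.52 pos [ 511.  -203.5   95.4] rot [-3.141 -0.     2.505] q6 -1.36 F [-4.1 -1.1  5.5] gap -0.2 gf 2.7 shift [ 1.3 -0.7  7.4] turn 0
```

```bash
python3 -m creep '[[[0,0,2,0],[0,0,2,0],[0,0,2,0],[0,0,1,0],[0,0,0,0],[0,0,0,0],[0,0,0,0],[0,0,0,0]]]'
python3 - <<'E'
from h import *
to(509.5,-203.3,88)
S=optics.read_camera("scene");T=optics.read_camera("top")
cv2.imwrite("pics/c7.png",crop(S,(270,140,325,190),11))
E
```

```text
t: 14.18
position: [510.7, -203.5, 88.8]
eef_rot: [-3.141, -0.001, 2.505]
force: [-5.0, -1.4, 6.9]
finger_gap: -0.002
grasp_force: 3.3
t 14.18 pos [ 510.7 -203.5   88.8] rot [-3.141e+00 -1.000e-03  2.505e+00] q6 -1.36 F [-5.  -1.4  6.9] gap -0.2 gf 3.3 shift [ 1.1 -0.6  0.8] turn 0
```

View pics/c7.png

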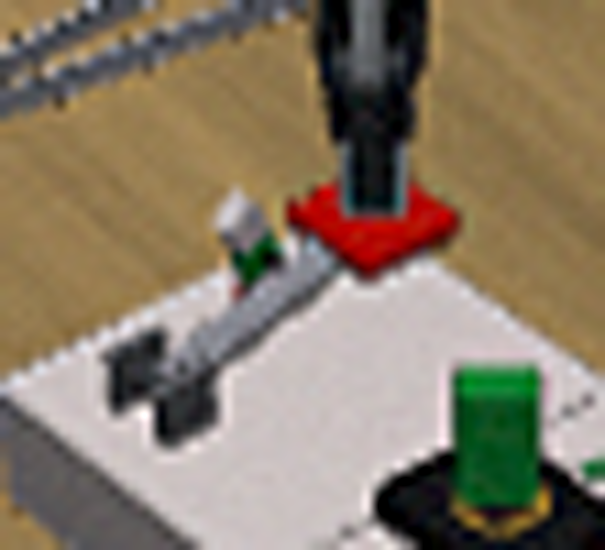

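The pad is level, meaning mid-green, with the fingers on it and the pin upright. I'll hold for about 4 s.

```bash
python3 -m creep '[[[0,0,0,0],[0,0,0,0],[0,0,0,0],[0,0,0,0],[0,0,0,0],[0,0,0,0],[0,0,0,0],[0,0,0,0]]]' >/dev/null
python3 -m creep '[[[0,0,0,0],[0,0,0,0],[0,0,0,0],[0,0,0,0],[0,0,0,0],[0,0,0,0],[0,0,0,0],[0,0,0,0]]]' >/dev/null
python3 -m creep '[[[0,0,0,0],[0,0,0,0],[0,0,0,0],[0,0,0,0],[0,0,0,0],[0,0,0,0],[0,0,0,0],[0,0,0,0]]]' >/dev/null
python3 -m creep '[[[0,0,0,0],[0,0,0,0],[0,0,0,0],[0,0,0,0],[0,0,0,0],[0,0,0,0],[0,0,0,0],[0,0,0,0]]]' >/dev/null
python3 -m creep '[[[0,0,0,0],[0,0,0,0],[0,0,0,0],[0,0,0,0],[0,0,0,0],[0,0,0,0],[0,0,0,0],[0,0,0,0]]]' >/dev/null
python3 -m creep '[[[0,0,0,0],[0,0,0,0],[0,0,0,0],[0,0,0,0],[0,0,0,0],[0,0,0,0],[0,0,0,0],[0,0,0,0]]]'
python3 -c "
from h import *
s=read_state()
if 80<s['position'][2]<94 and s['force'][2]>3: print(bot.finish_job())"
```

```text
t: 18.28
position: [510.7, -203.5, 88.8]
eef_rot: [-3.141, -0.001, 2.505]
force: [-4.8, -0.9, 6.9]
finger_gap: -0.0
grasp_force: 3.3
the job is handed in; nothing more can be done
None
```

I handed the job in at 18.3 s: the pin is home and upright in the terminal and let go, and the fingers had held the lever in mid-green for about 4 s and were still holding it, pressing with about 7 N; no verdict was returned.

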